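# Load a cell into the spring-loaded test bay

### The job

Load the big loose cell into the test bay on the aluminium plate: press its flat end against the spring plunger first, nub end held higher, then tip the nub end down behind the fixed end stop so that the cell lies level and fully home on both saddles, and let go. Feel for the spring: keep the push on the fixture under 14 N until the cell is level and under 35 N while seating it. Do not disturb the small cell, the screwdriver or the small mould block.

Things in the scene. Friction and masses are not known exactly. Their poses are not given: they have to be found in the camera images.
- cell_center (a point): Centre of the big loose cell lying on the bench: grey cylinder 32 mm in diameter, body 70 mm long, and a steel nub (10 mm in diameter, 2.5 mm long) on one end; 0.14 kg. x runs along the cell from the flat end to the nub end; the other axes turn as it rolls. Grip it across its diameter near the middle.
- cell_flat (a point): Centre of the flat end face of the big cell, 35 mm from cell_center.
- cell_nub (a point): Outer tip of the nub of the big cell, 37.5 mm from cell_center.
- holder: Test fixture, screwed down. Origin: centre of the underside of its aluminium plate (180 x 90 x 8 mm); x runs along the bay from spring to end stop, z up. A black carriage bears the bay. It is clamped, does not give way, but stands up to 12 mm either way along x from its nominal place, unreported: find the spring by touch. Cell axis when home: y = 0, z = 34 mm.
- small_cell: Bystander: smaller grey cell standing upright, 26 mm in diameter, 48 mm tall; origin under its centre.
- screwdriver: Bystander: screwdriver lying on the bench, 29 x 191 x 29 mm, its length along its y; origin under its centre.
- mould_small: Bystander: small mould block with a bored hole, 36 x 50 x 34 mm; origin under its centre.
- spring_nominal (a point): Where the centre of the free face of the brass spring plunger would be (holder x = -32 mm, z = 34 mm) if the carriage stood nominally. Axes as the holder's. Round head, 13 mm in diameter; moves 5.5 mm towards -x to a hard stop; starts at 2 N, then 1.2 N per mm (8.6 N at the stop). Spring block behind it: from 13 to 29 mm behind the free face, 34 mm wide, top at z = 44 mm.
- stop_nominal (a point): Where the inner face of the fixed end stop would be (holder x = 37.5 mm, z = 34 mm) if the carriage stood nominally. Stop 7 mm thick, 26 mm wide, square top at z = 35 mm. The bay from free spring face to stop is 69.5 mm, the cell 72.5 mm with nub: seated it holds the spring 3 mm in (5.6 N), so tip it in with the spring 3 to 5.5 mm in.
- bay_nominal (a point): Centre line of the bay at the height of the saddle floors (holder x = 0, z = 18 mm), carriage nominal. Spring-end saddle x = -33 to -21 mm: cheeks 37 mm apart up to z = 34 mm, flaring to z = 42 mm, 58 mm wide outside. Stop-end saddle x = 27.5 to 37.5 mm: low cheeks 34 mm apart, up to z = 28 mm. Between them only a spine 18 mm wide, up to z = 14 mm: room for fingers.
Things that resemble listed ones, but are neither listed nor needed, are in the scene too. What is shaped like the part that bears cell_center but purple is not meant.

How it is judged:
By the outcome, as a careful person would: the job done as asked, in the order asked, and still so for the second after the job is handed in, with the robot touching nothing.
It also fails if it takes over 67 s, if anything falls off the work surface, if the arm or the gripper's body presses on something with over 40 N, if the wrist force passes 120 N, or if a joint passes its speed limit or range.

### The arm

A 7-joint arm with a two-finger parallel gripper is mounted at the origin on a cart in front of the work surface, level with it; the furniture and walls round the work are solid. World frame = base frame: x ahead of the robot, y to its left, z up, the work surface at z = 0. Lengths are in m, angles in rad, forces in N, time in s.
With the tool pointing down it reaches from about 0.425 to 0.925 m from the base axis. Payload 6.8 kg.
Tool frame: the origin (TCP) lies midway between the tips of the shut fingers; the grasp point (between the pads) lies 19 mm behind it; z points along the fingers, y is the line along which they close (so a half turn about z gives the same grasp; the last joint's range is limited). The gripper opens to 85 mm and grips with 20 to 120 N. Pads are 22 mm wide; open, the fingers measure 114 mm over their backs; the gripper's body (76 mm by 85 mm) begins 54 mm behind the grasp point. The pads swing forward as they close: fully open they stand 13 mm farther back than shut.
Start: joints at [1.098, 0.477, 0.022, 1.555, -0.011, 1.109, -0.083], TCP at [0.241, -0.631, 0.231] pointing down, gripper open.
Joint ranges: [-2.96, 2.96], [-0.34, 2.1], [-1.41, 1.46], [0.24, 2.44], [-1.37, 4.51], [0.17, 1.92], [-2.96, 2.96]. Speed limits (rad/s): [2.39, 2.39, 3.14, 3.14, 3.14, 3.14, 3.14].

### API

Orientations are given as a unit quaternion [w, x, y, z].
In Python, from station import * gives the robot as it stands.
- The arm moves only by the shell command python3 -m creep 'ROWS' [FORCE]. ROWS is JSON, a list of rows, each a list of 7 numbers: the gripper command: -1 is shut, 1 is fully open, values between are in proportion, then the shift along the world's x, y, z in mm, then the turn, a rotation vector about the world's x, y, z in rad. A call has 1 to 5 rows; each row shifts and turns the commanded pose from where the row before left it; what a row does not reach is not made up. A row lasts 1/8 s, in which the tool goes at most 62.5 mm and 10.7 degrees, less where a joint would pass 70% of its speed; a pose out of reach is approached as far as the arm can. A call is refused whole if a number of a shift passes 62.5 or a number of a turn 0.188, either way. A call with a gripper value outside its range is refused whole. The fingers move at their own pace and stop on an object; FORCE is the grip in N (left out, the last holds). Time passes only in rows, so rows that do not move let the fingers close. It gives the time, the measured TCP pose, the force, the opening and the grip force at its end, in the units of the state.
- get_obs(): the state, without advancing time (a new reading comes with each control period).
- read_camera(name): name is "scene" or "top" or "wrist"; returns (picture, depth): 480x640x3 uint8, red, green, blue; 480x640 float32, m along the optical axis (not along the pixel's ray), 0 where there is no reading.
- camera_params(name): a dict with "intrinsics" (3x3 intrinsics, pixels), "cam_to_world" (4x4, takes a point from camera to world coordinates); the wrist camera has in their place "mount" (4x4, takes a point from camera to tool coordinates, whose origin is the TCP and whose axes are the flange's). Camera axes: x right, y up, looking along -z (the intrinsics and any distortion apply to the point x, -y, -z); pixel columns grow to the right and rows downward; lengths in m; the calibration is good to about 2 mm. A picture is of the moment at which its call begins: read the wrist's pose just before it. camera_params takes no time and is no camera call.
- hand_in(): hands the job in; it is judged then, once.
The state is a dict: "t": time; "q": joint angles; "joint_vel": joint speeds; "joint_torque": joint torques, N m; "eef_pos": TCP position; "tool_rot": TCP orientation; "contact_force": force on the tool from outside, world axes, zero at the start; "torque": the same for the moment, N m; "gripper_width": opening from 0.0 (shut) to 1.0 (fully open); "grasp_force": force on a finger pad.
Only numpy, scipy, OpenCV 4.12 (cv2) and the standard library are available. Lean on these libraries where they do the work, as an engineer would, in place of code of your own. Each camera call takes 0.05 s, during which the arm holds its last target. There are 200 camera calls.

## Working session

There is one attempt and no reset: what is moved stays moved. The work goes in short steps, Python scripts to look and compute and a shell command to move; the robot and the scene stay as the last step left them, time stands still between calls to the robot, and variables do not carry over. Pictures are saved under pics/ and viewed, at most 10 in all, crops included, and the job is handed in when it is done.

```bash
mkdir -p pics; ls
cat > h.py <<'E'
from station import *
import numpy as np, cv2
from scipy.spatial.transform import Rotation as R
def snap(cam,tag):
    o=get_obs(); p,d=read_camera(cam); c=camera_params(cam)
    if 'mount' in c:
        q=o['tool_rot']; T=np.eye(4); T[:3,:3]=R.from_quat([q[1],q[2],q[3],q[0]]).as_matrix(); T[:3,3]=o['eef_pos']; M=T@np.array(c['mount'])
    else: M=np.array(c['cam_to_world'])
    np.savez('pics/%s.npz'%tag,p=p,d=d,M=M,K=c['intrinsics']); cv2.imwrite('pics/%s.png'%tag,p[:,:,::-1]); return p,d
def world(tag,uv,z=None):
    s=np.load('pics/%s.npz'%tag); K=s['K'];M=s['M'];out=[]
    for u,v in uv:
        r=np.array([(u-K[0,2])/K[0,0],-(v-K[1,2])/K[1,1],-1.0])
        if z is None:
            w=s['d'][max(0,int(v)-1):int(v)+2,max(0,int(u)-1):int(u)+2]; dd=np.median(w[w>0]) if (w>0).any() else np.nan
        else: dd=(z-M[2,3])/(M[:3,:3]@r)[2]
        out.append(M[:3,:3]@(r*dd)+M[:3,3])
    return np.array(out)
def crop(tag,u0,v0,u1,v1,f,name):
    s=np.load('pics/%s.npz'%tag)['p'][v0:v1,u0:u1,::-1]; cv2.imwrite('pics/%s.png'%name,cv2.resize(s,None,fx=f,fy=f,interpolation=cv2.INTER_CUBIC))
E
python3 - <<'E'
from h import *
snap('top','top'); snap('scene','scene')
o=get_obs(); print({k:np.round(v,3) for k,v in o.items()})
for c in('top','scene','wrist'): print(camera_params(c))
E
```

```text
pics
{'t': np.float64(0.1), 'q': array([ 1.098,  0.478,  0.022,  1.556, -0.011,  1.109, -0.083]), 'joint_vel': array([ 0.001,  0.   ,  0.001, -0.002,  0.001,  0.001,  0.001]), 'joint_torque': array([ 5.0000e-03, -5.9776e+01,  1.6140e+00, -2.8196e+01,  1.3000e-02,
        5.0000e-03,  0.0000e+00]), 'eef_pos': array([ 0.241, -0.63 ,  0.23 ]), 'tool_rot': array([-0.001,  0.983,  0.181, -0.   ]), 'contact_force': array([-0.619, -0.843,  0.725]), 'torque': array([0.036, 0.05 , 0.01 ]), 'grasp_force': np.float64(0.0), 'gripper_width': np.float64(0.997)}
{'intrinsics': array([[546.93583885,   0.        , 312.33835854],
       [  0.        , 546.93583885, 237.94454437],
       [  0.        ,   0.        ,   1.        ]]), 'cam_to_world': array([[ 0.0269343 ,  0.98759772, -0.15467799,  0.40412341],
       [-0.99892779,  0.03241949,  0.03304924, -0.25586796],
       [ 0.03765394,  0.15362198,  0.987412  ,  1.07938867],
       [ 0.        ,  0.        ,  0.        ,  1.        ]])}
{'intrinsics': array([[468.6947727 ,   0.        , 324.92455221],
       [  0.        , 468.6947727 , 235.42734733],
       [  0.        ,   0.        ,   1.        ]]), 'cam_to_world': array([[-0.89473339,  0.2316327 , -0.38183564,  0.22132801],
       [-0.44650764, -0.48141376,  0.75423585,  0.42129676],
       [-0.00911525,  0.84533253,  0.53416273,  0.53782094],
       [ 0.        ,  0.        ,  0.        ,  1.        ]])}
{'intrinsics': array([[340.67288357,   0.        , 316.24211183],
       [  0.        , 340.67288357, 243.84278806],
       [  0.        ,   0.        ,   1.        ]]), 'mount': array([[ 7.23504979e-05,  9.49201313e-01,  3.14669450e-01,
         8.04814200e-02],
       [ 9.99999666e-01, -3.24751089e-04,  7.49687284e-04,
        -5.09494582e-04],
       [ 8.13793400e-04,  3.14669291e-01, -9.49201019e-01,
        -1.42288597e-01],
       [ 0.00000000e+00,  0.00000000e+00,  0.00000000e+00,
         1.00000000e+00]])}
```

View pics/top.png

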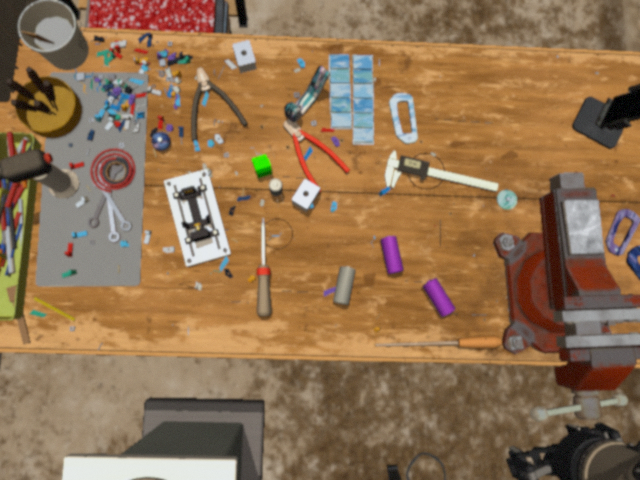

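The big grey cell is at about (345,285). The cylinders at (391,255) and (438,297) are purple, so neither is meant. The small grey cell stands at (276,187), and the fixture is the white plate at (197,217). The screwdriver is at (264,270). The mould block is at (306,194), with a similar one at (244,54). I'll confirm with enlarged crops.

Run:
```python
from h import *
s=np.load('pics/top.npz')['p'][:,:,::-1]
a=cv2.resize(s[160:275,155:240],None,fx=5,fy=5,interpolation=cv2.INTER_CUBIC)
b=cv2.resize(s[255:315,315:375],None,fx=6,fy=6,interpolation=cv2.INTER_CUBIC)
o=np.zeros((575,425+360,3),np.uint8); o[:575,:425]=a; o[:360,425:]=b; cv2.imwrite('pics/c1.png',o)
```

```text
(no output)
```

View pics/c1.png

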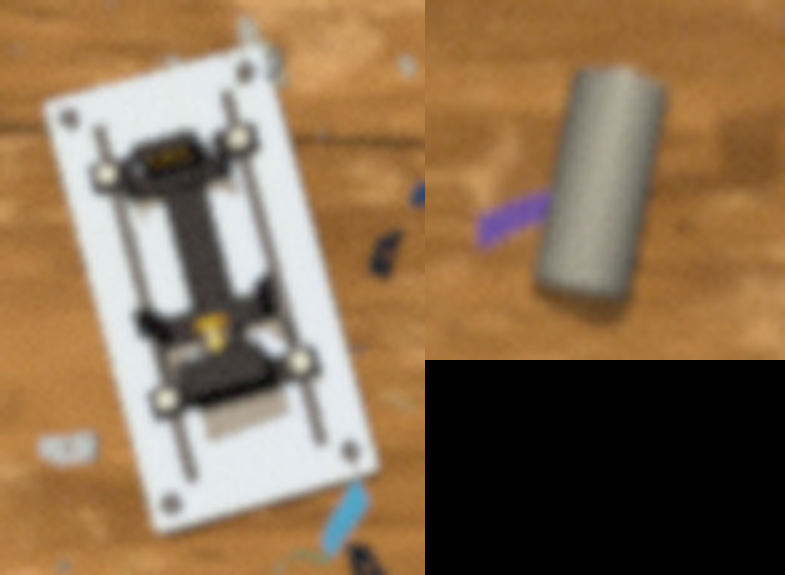

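View pics/scene.png

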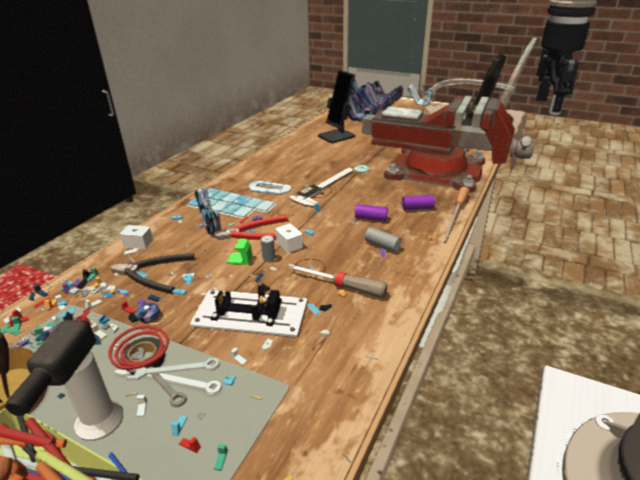

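Fixture crop: the brass plunger is at the robot-side end (full-image px about 198,226) and the stop end with the yellow label is at the far end (188,191). The grey cell lies roughly along world x. I can't tell yet which end has the nub, so I'll compute positions and crop the scene view.

Run:
```python
from h import *
c=np.array([[47,102],[258,42],[380,470],[155,533]])/5+[155,160]
w=world('top',c,z=.008); print('plate',w.round(4)); print('depth',world('top',c+[[2,1],[-1,2],[-2,-2],[2,-2]]).round(4)); print('ctr',w.mean(0)); 
for a,b in((3,0),(2,1),(3,2),(0,1)): e=w[b]-w[a]; print(np.linalg.norm(e),np.degrees(np.arctan2(e[1],e[0])))
k=np.array([[577,68],[664,85],[628,298],[537,290],[620,72],[583,298],[600,190]]); k=(k-[425,0])/6+[315,255]
print('cell',world('top',k,z=.016).round(4)); print(world('top',k[6:]).round(4), world('top',k[4:6],z=.03).round(4))
# others
print('small,mould,driver',world('top',[[276,185],[306,190],[264,270],[264,222],[264,316]]).round(3))
crop('scene',350,210,420,262,8,'c2')
```

```text
plate [[ 0.6785  0.0067  0.008 ]
 [ 0.7063 -0.0755  0.008 ]
 [ 0.5348 -0.1328  0.008 ]
 [ 0.5073 -0.0467  0.008 ]]
depth [[ 0.6764  0.0025  0.0085]
 [ 0.7024 -0.0736  0.0071]
 [ 0.5385 -0.1289  0.0092]
 [ 0.5114 -0.0503  0.0076]]
ctr [ 0.60672417 -0.06207735  0.008     ]
0.17930817441490085 17.355031783993283
0.1808349469203593 18.49283424884194
0.09036785078798545 -72.28108021867195
0.0867997398047321 -71.28172184264446
cell [[ 0.5163 -0.3478  0.016 ]
 [ 0.5116 -0.3763  0.016 ]
 [ 0.4423 -0.3657  0.016 ]
 [ 0.444  -0.3362  0.016 ]
 [ 0.5154 -0.3619  0.016 ]
 [ 0.4419 -0.3511  0.016 ]
 [ 0.4768 -0.356   0.016 ]]
[[ 0.4757 -0.3544  0.0327]] [[ 0.514  -0.3605  0.03  ]
 [ 0.4414 -0.3499  0.03  ]]
small,mould,driver [[ 0.667 -0.217  0.048]
 [ 0.663 -0.276  0.033]
 [ 0.503 -0.2    0.03 ]
 [ 0.602 -0.194  0.002]
 [ 0.416 -0.202  0.003]]
```

View pics/c2.png

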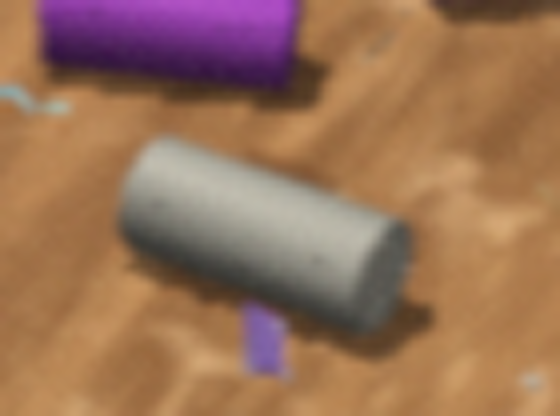

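The robot-side end of the cell (scene px about 398,243) shows a plain flat face, so the nub is at the far (+x) end. I'll go above the cell and check from near.

```bash
python3 -m creep '[[1,47,55,-16,0,0,-0.102],[1,47,55,-16,0,0,-0.102],[1,47,55,-16,0,0,-0.102],[1,47,55,-16,0,0,-0.102],[1,47,55,-16,0,0,-0.102]]'; python3 -m creep '[[1,0,0,0,0,0,0]]'
python3 - <<'E'
from h import *
o=get_obs(); q=o['tool_rot']; print(o['t'],o['eef_pos'],R.from_quat([q[1],q[2],q[3],q[0]]).as_matrix().round(3)); snap('wrist','w1')
E
```

```text
t: 0.72
eef_pos: [0.4399, -0.3969, 0.1632]
tool_rot: [-0.0, 0.997, -0.074, -0.0]
contact_force: [0.7, -0.2, 0.3]
gripper_width: 1.001
grasp_force: 0.0
t: 0.85
eef_pos: [0.4432, -0.392, 0.1623]
tool_rot: [-0.002, 0.998, -0.068, -0.0]
contact_force: [-0.6, -0.6, -0.5]
gripper_width: 1.0
grasp_force: 0.0
0.85 [ 0.44316267 -0.39201575  0.16226708] [[ 0.991 -0.135 -0.   ]
 [-0.135 -0.991  0.004]
 [-0.001 -0.004 -1.   ]]
```

View pics/w1.png

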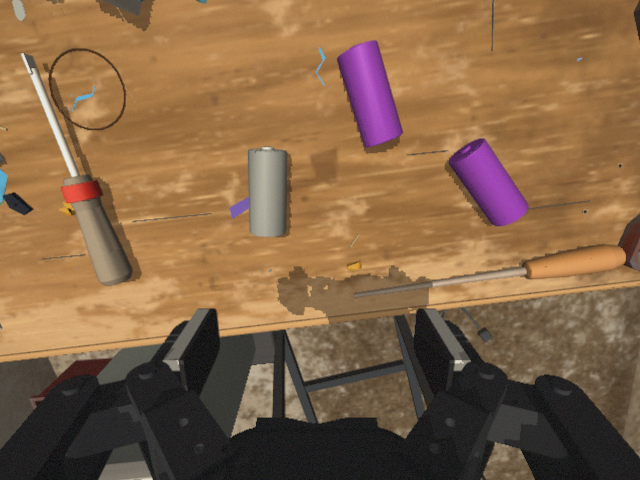

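The wrist view shows the grey cell from (267,150) to (268,236), with the nub just visible at its upper (+x) end at (267,149). That confirms the nub is at the far end.

Run:
```python
from h import *
s=np.load('pics/w1.npz'); p=s['p'].astype(int); d=s['d']
vv,uu=np.mgrid[130:250:1,240:296:1]
pts=world('w1',np.c_[uu.ravel(),vv.ravel()]); 
m=(pts[:,2]>.02)&(pts[:,2]<.05); q=pts[m]; print(len(q), q.min(0),q.max(0))
t=q[q[:,2]>q[:,2].max()-.006]; c=t.mean(0); 
c2=np.cov(q[:,:2].T); 
u,S,V=np.linalg.svd(t[:,:2]-c[:2]); a=V[0]*np.sign(V[0,0]); print('ctr',c,'yaw',np.degrees(np.arctan2(a[1],a[0])))
al=(q[:,:2]-c[:2])@a; pe=(q[:,:2]-c[:2])@np.array([-a[1],a[0]]); print(np.percentile(al,[0,1,99,100]),np.percentile(pe,[0,1,99,100]))
print(world('w1',[[249,152],[286,152],[251,235],[286,235]],z=.016).round(4))
print(world('w1',[[267,154],[268,236]],z=.032).round(4))
```

```text
3130 [ 0.44289301 -0.37459174  0.02001745] [ 0.51622553 -0.33393222  0.03225223]
ctr [ 0.48103284 -0.35495779  0.02976977] yaw -9.785893761704646
[-0.03654109 -0.0354415   0.03342757  0.03520798] [-0.01484156 -0.0145236   0.01522799  0.01573201]
[[ 0.5138 -0.3449  0.016 ]
 [ 0.5097 -0.375   0.016 ]
 [ 0.4437 -0.3327  0.016 ]
 [ 0.4396 -0.3634  0.016 ]]
[[ 0.5109 -0.3617  0.032 ]
 [ 0.4453 -0.3505  0.032 ]]
```

```bash
python3 -m creep '[[1,18,19,-30,0,0,-0.03],[1,19,18.5,-30,0,0,0],[1,0,0,-40,0,0,0],[1,0,0,-38,0,0,0],[1,0,0,0,0,0,0]]'; python3 -m creep '[[1,0,0,0,0,0,0]]'
python3 - <<'E'
from h import *
o=get_obs(); q=o['tool_rot']; print(R.from_quat([q[1],q[2],q[3],q[0]]).as_matrix().round(3))
E
```

```text
t: 1.52
eef_pos: [0.4729, -0.3613, 0.0233]
tool_rot: [-0.001, 0.996, -0.088, -0.003]
contact_force: [-0.5, 0.0, 1.0]
gripper_width: 1.002
grasp_force: 0.0
t: 1.65
eef_pos: [0.4761, -0.3627, 0.0271]
tool_rot: [0.001, 0.996, -0.088, 0.001]
contact_force: [-0.1, -0.7, 0.1]
gripper_width: 1.003
grasp_force: 0.0
[[ 0.984 -0.176  0.001]
 [-0.176 -0.984 -0.001]
 [ 0.001  0.001 -1.   ]]
```

```bash
python3 -m creep '[[1,4,8,-14,0,0,0],[1,0,0,-12,0,0,0],[1,0,0,0,0,0,0]]'; python3 -m creep '[[1,0,0,0,0,0,0],[1,0,0,0,0,0,0]]'
```

```text
t: 2.02
eef_pos: [0.4795, -0.3524, -0.0012]
tool_rot: [-0.0, 0.996, -0.087, -0.001]
contact_force: [0.7, 0.3, 0.2]
gripper_width: 0.999
grasp_force: 0.0
t: 2.28
eef_pos: [0.4802, -0.3535, 0.0002]
tool_rot: [0.0, 0.996, -0.088, 0.0]
contact_force: [-0.2, 0.6, 1.0]
gripper_width: 0.997
grasp_force: 0.0
```

```bash
python3 -m creep '[[-1,0,0,2,0,0,0],[-1,0,0,0,0,0,0],[-1,0,0,0,0,0,0],[-1,0,0,0,0,0,0],[-1,0,0,0,0,0,0]]' 60;  python3 -m creep '[[-1,0,0,0,0,0,0],[-1,0,0,0,0,0,0],[-1,0,0,0,0,0,0]]'
```

```text
t: 2.9
eef_pos: [0.4803, -0.3534, 0.0022]
tool_rot: [0.0, 0.996, -0.088, 0.0]
contact_force: [-0.2, 0.4, 5.0]
gripper_width: 0.35
grasp_force: 59.1
t: 3.28
eef_pos: [0.4802, -0.3534, 0.0022]
tool_rot: [0.0, 0.996, -0.088, 0.0]
contact_force: [-0.5, 0.3, 5.8]
gripper_width: 0.354
grasp_force: 59.1
```

```bash
python3 -m creep '[[-1,0,0,40,0,0,0],[-1,0,0,50,0,0,0],[-1,0,0,55,0,0,0],[-1,0,30,10,0,0,0.16],[-1,0,50,0,0,0,0.165]]';python3 -m creep '[[-1,0,55,0,0,0,0.165],[-1,0,55,0,0,0,0],[-1,0,45,0,0,0,0],[-1,0,0,0,0,0,0],[-1,0,0,0,0,0,0]]'
python3 - <<'E'
from h import *
o=get_obs(); q=o['tool_rot']; print(o['t'],o['eef_pos'],R.from_quat([q[1],q[2],q[3],q[0]]).as_matrix().round(3)); snap('wrist','w2')
E
```

```text
t: 3.9
eef_pos: [0.4803, -0.2742, 0.1579]
tool_rot: [0.001, 0.997, 0.076, 0.001]
contact_force: [0.5, 1.4, -1.4]
gripper_width: 0.358
grasp_force: 59.9
t: 4.53
eef_pos: [0.4797, -0.1186, 0.1565]
tool_rot: [0.0, 0.988, 0.157, -0.0]
contact_force: [0.5, -0.7, -1.3]
gripper_width: 0.355
grasp_force: 59.9
4.525 [ 0.47969365 -0.11862653  0.15650132] [[ 0.951  0.31  -0.001]
 [ 0.31  -0.951 -0.   ]
 [-0.001  0.    -1.   ]]
```

View pics/w2.png

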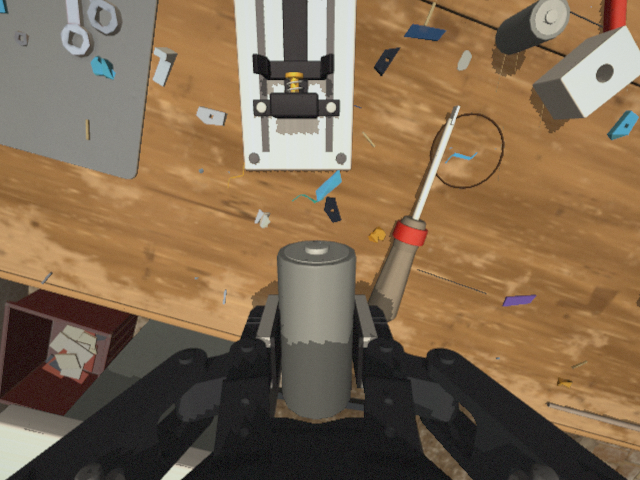

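The wrist view shows the cell gripped mid-length with its nub at (316,246) pointing forward. The fixture lies ahead with the brass plunger at (293,80). I'll raise the arm to see the whole bay.

```bash
python3 -m creep '[[-1,10,20,40,0,0,0],[-1,10,10,40,0,0,0],[-1,0,0,0,0,0,0],[-1,0,0,0,0,0,0]]'
python3 - <<'E'
from h import *
o=get_obs(); q=o['tool_rot']; print(o['t'],o['eef_pos'],R.from_quat([q[1],q[2],q[3],q[0]]).as_matrix().round(3)); snap('wrist','w3')
s=np.load('pics/w3.npz')['p'][0:260,170:430,::-1]; cv2.imwrite('pics/w3c.png',cv2.resize(s,None,fx=2.3,fy=2.3,interpolation=cv2.INTER_CUBIC))
E
```

```text
t: 5.08
eef_pos: [0.4992, -0.0895, 0.2359]
tool_rot: [0.0, 0.988, 0.156, -0.001]
contact_force: [-0.7, 0.1, -2.0]
gripper_width: 0.354
grasp_force: 59.9
5.075 [ 0.4991895  -0.08951928  0.23592614] [[ 0.951  0.308 -0.002]
 [ 0.308 -0.952 -0.   ]
 [-0.002 -0.    -1.   ]]
```

View pics/w3c.png

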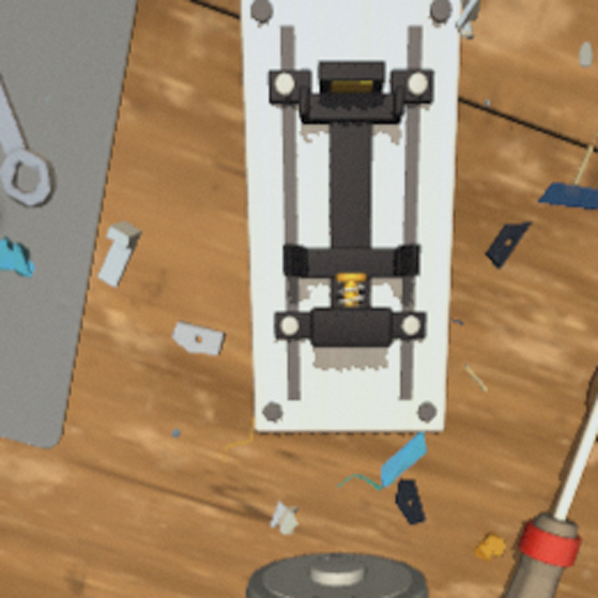

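The crop shows the whole bay. The plunger head's front edge is at crop (351,274), the stop top spans (319–384, 62–79), and the plate screws are at (262,10), (440,10), (272,411), (427,411). The tool is already nearly aligned with the bay.

Run:
```python
from h import *
f=lambda a:np.array(a,float)/2.3+[170,0]
sc=f([[262,10],[440,10],[272,411],[427,411]]); print(world('w3',sc).round(4)); w=world('w3',sc,z=.009); print(w.round(4))
c=w.mean(0); e=(w[0]+w[1]-w[2]-w[3])[:2]; yaw=np.arctan2(e[1],e[0]); e2=(w[0]-w[1]+w[2]-w[3])[:2]; print('ctr',c,'yaw',np.degrees(yaw),np.degrees(np.arctan2(e2[1],e2[0]))-90)
# dense
vv,uu=np.mgrid[0:200,250:390]; P=world('w3',np.c_[uu.ravel(),vv.ravel()])
k=(P[:,2]>.004)&(P[:,2]<.012)
C=np.load('pics/w3.npz')['p'][vv.ravel(),uu.ravel()].astype(int)
k&=(C.min(1)>170)
import cv2
hull=cv2.minAreaRect((P[k][:,:2]*1000).astype(np.float32)); print('rect',hull)
ax=np.array([np.cos(yaw),np.sin(yaw)]); ay=np.array([-ax[1],ax[0]])
X=(P[:,:2]-c[:2])@ax; Y=(P[:,:2]-c[:2])@ay
print('plate Y',np.percentile(Y[k],[1,99]),'X',np.percentile(X[k],[1,99]))
def rng(n,m): print(n,m.sum(),'X',np.percentile(X[m],[2,5,50,95,98]).round(4),'Y',np.percentile(Y[m],[2,50,98]).round(4),'z',np.median(P[m,2]).round(4))
b=(C[:,0]>C[:,2]+70)&(np.abs(Y)<.012)&(np.abs(X)<.09)
rng('brass spring',b&(X<0)&(P[:,2]>.025)); rng('brass stop',b&(X>0)&(P[:,2]>.015))
st=(X>.02)&(P[:,2]>.031)&(P[:,2]<.039)&(abs(Y)<.016); rng('stop top',st)
sb=(X<-.02)&(P[:,2]>.040)&(P[:,2]<.048)&(abs(Y)<.02); rng('block top',sb)
rng('posts',(abs(abs(Y)-.027)<.005)&(P[:,2]>.02)&(X<-.045+.02)&(C.min(1)>150)) if 1 else 0
print('plunger front', ((world('w3',f([[337,274],[351,274],[366,274]]),z=.038)[:,:2]-c[:2])@np.c_[ax,ay]).round(4))
print('stop top back edge/front', ((world('w3',f([[351,62],[351,79]]),z=.035)[:,:2]-c[:2])@np.c_[ax,ay]).round(4))
# rails heights
for Yr in(.025,-.025):
  m=(abs(Y-Yr)<.003)&(abs(X)<.012); print('rail z',np.percentile(P[m,2],[5,50,95]))
```

```text
[[ 0.6713 -0.0017  0.0106]
 [ 0.6933 -0.0696  0.0103]
 [ 0.5199 -0.0506  0.0112]
 [ 0.542  -0.1191  0.0108]]
[[ 0.6717 -0.0014  0.009 ]
 [ 0.6937 -0.0696  0.009 ]
 [ 0.5196 -0.0505  0.009 ]
 [ 0.5418 -0.1193  0.009 ]]
ctr [ 0.60669482 -0.06022299  0.009     ] yaw 18.009405556864092 17.91783168883056
rect ((600.7543334960938, -47.34123229980469), (174.4934539794922, 121.032958984375), 16.212556838989258)
plate Y [-0.04336238  0.06544694] X [-0.08696797  0.08318627]
brass spring 82 X [-0.0322 -0.0321 -0.0232 -0.0206 -0.0205] Y [-0.0051  0.0006  0.0057] z 0.037
brass stop 7 X [0.0493 0.0493 0.0495 0.0495 0.0495] Y [-0.0062 -0.0046 -0.0036] z 0.033
stop top 288 X [0.0494 0.0495 0.0525 0.0563 0.0564] Y [-0.0124 -0.      0.0123] z 0.0343
block top 640 X [-0.0484 -0.0476 -0.0402 -0.0331 -0.033 ] Y [-0.0163  0.0002  0.0166] z 0.0435Traceback (most recent call last):
  File "<stdin>", line 20, in <module>
  File "<stdin>", line 15, in rng
    return _quantile_unchecked(
        a, q, axis, out, overwrite_input, method, keepdims, weights)
    return _ureduce(a,
                    func=_quantile_ureduce_func,
    ...<5 lines>...
                    overwrite_input=overwrite_input,
                    method=method)
    r = func(a, **kwargs)
    result = _quantile(arr,
                       quantiles=q,
    ...<2 lines>...
                       out=out,
                       weights=wgt)
    slices_having_nans = np.isnan(arr[-1, ...])
                                  ~~~^^^^^^^^^
IndexError: index -1 is out of bounds for axis 0 with size 0
```

Run:
```python
from h import *
Mt=np.array(camera_params('wrist')['mount'])
for tag in('w2','w3'):
  s=np.load(f'pics/{tag}.npz'); K=s['K']
  vv,uu=np.mgrid[230:420,255:380]; d=s['d'][vv,uu].ravel(); u=uu.ravel();v=vv.ravel()
  r=np.c_[(u-K[0,2])/K[0,0],-(v-K[1,2])/K[1,1],-np.ones(len(u))]*d[:,None]
  P=r@Mt[:3,:3].T+Mt[:3,3]
  m=(d>0)&(d<.2)&(np.abs(P[:,1])<.018)&(P[:,0]>-.02)&(P[:,0]<.0335)&(P[:,2]<-.012); Q=P[m]
  # cylinder fit R=16: unknown y0,z0, slopes
  from scipy.optimize import least_squares
  Q=Q[(Q[:,0]>.012)]
  fun=lambda p:np.hypot(Q[:,1]-p[0]-p[2]*Q[:,0],Q[:,2]-p[1]-p[3]*Q[:,0])-.016
  L=least_squares(fun,[0,-.014,0,0],loss='soft_l1',f_scale=.0005); print(tag,len(Q),'y0,z0(mm)',L.x[:2]*1e3,'slope',L.x[2:],'rms',np.sqrt((fun(L.x)**2).mean())*1e3)
  A=P[(d>0)&(d<.2)&(np.abs(P[:,1])<.003)]; print('x max nub',np.percentile(A[:,0],[90,97,99,100])*1e3)
  A=P[(d>0)&(d<.2)&(np.abs(P[:,1])>.008)&(np.abs(P[:,1])<.012)&(P[:,2]<-.01)]; print('x max face',np.percentile(A[:,0],[90,97,99,100])*1e3)
```

```text
w2 5495 y0,z0(mm) [  1.23884299 -19.72417793] slope [-0.06204151  0.22841366] rms 21.767382162951762
x max nub [35.20501769 37.24602533 37.53641856 37.96027706]
x max face [34.19929257 35.26866889 35.4571716  35.8775788 ]
w3 5491 y0,z0(mm) [  0.72884781 -19.1289518 ] slope [-0.04359627  0.20929977] rms 21.88464282934131
x max nub [35.2361781  37.26105394 37.56021402 38.07206916]
x max face [34.02783529 35.29100219 35.500664   35.83116296]
```

Run:
```python
from h import *
from scipy.optimize import least_squares
Mt=np.array(camera_params('wrist')['mount'])
for tag in('w2','w3'):
  s=np.load(f'pics/{tag}.npz'); K=s['K']
  vv,uu=np.mgrid[230:420,255:380]; d=s['d'][vv,uu].ravel(); u=uu.ravel();v=vv.ravel()
  r=np.c_[(u-K[0,2])/K[0,0],-(v-K[1,2])/K[1,1],-np.ones(len(u))]*d[:,None]
  P=r@Mt[:3,:3].T+Mt[:3,3]
  Q=P[(d>0)&(np.abs(P[:,1])<.015)&(P[:,0]>.014)&(P[:,0]<.032)&(P[:,2]<-.016)&(P[:,2]>-.033)]
  fun=lambda p:np.hypot(Q[:,1]-p[0]-p[2]*Q[:,0],Q[:,2]-p[1]-p[3]*Q[:,0])-.016
  L=least_squares(fun,[0,-.014,0,0],loss='soft_l1',f_scale=.0005); print(tag,len(Q),'y0,z0(mm)',L.x[:2]*1e3,'slope',L.x[2:],'rms',np.sqrt((fun(L.x)**2).mean())*1e3)
```

```text
w2 3218 y0,z0(mm) [ -0.59542568 -13.20555911] slope [0.00088108 0.00154175] rms 0.4946764259053826
w3 3216 y0,z0(mm) [ -0.57248824 -13.23046663] slope [0.00170337 0.00343271] rms 0.4707325981197422
```

The cell lies straight in the grip, centred and 13.4 mm behind the TCP. The carriage stands at about +11.9 mm, so the spring's free face is at holder x ≈ -20. Next I tilt the nub up 20° and go above the bay.

```bash
cat >> h.py <<'E'
C0=np.array([.6069,-.0609]); YAW=np.radians(18); AX=np.array([np.cos(YAW),np.sin(YAW)]); AY=np.array([-AX[1],AX[0]])
def st():
    o=get_obs(); q=o['tool_rot']; M=R.from_quat([q[1],q[2],q[3],q[0]]).as_matrix(); B=C0+.0119*AX
    p=o['eef_pos']; c=p+M@[0,0,-.0135]; x=M[:,0]; a=np.arcsin(x[2])
    b=lambda w:np.array([(w[:2]-B)@AX,(w[:2]-B)@AY,w[2]])*1e3
    lr=b(c-x*.035)+16*np.array([np.sin(a),0,-np.cos(a)]); f=np.array(o['contact_force'])
    print('t',o['t'],'tcp',b(p).round(1),'cell',b(c).round(1),'tilt',np.degrees(a).round(2),'yawerr',np.degrees(np.arctan2(x[1],x[0])-YAW).round(2),'roll',np.degrees(np.arcsin(M[2,1])).round(2),
     '\nLR',lr.round(1),'contactX',(lr[0]-max(0,40.5-lr[2])*np.tan(a)).round(1),'nubtip',b(c+x*.0375).round(1),'F bay',np.round([f[:2]@AX,f[:2]@AY,f[2]],2),'tq',np.round(o['torque'],2),'w',round(o['gripper_width'],3))
E
python3 -m creep '[[-1,44,12,-40,0.036,-0.111,0],[-1,44,12,-40,0.036,-0.111,0],[-1,43.5,12.4,-40,0.036,-0.111,0],[-1,0,0,0,0,0,0],[-1,0,0,0,0,0,0]]'
python3 - <<'E'
from h import *
st(); snap('wrist','w4')
E
```

```text
t: 5.75
eef_pos: [0.6304, -0.0526, 0.1159]
tool_rot: [-0.027, 0.973, 0.154, 0.17]
contact_force: [0.1, 0.5, -0.2]
gripper_width: 0.352
grasp_force: 59.9
t 5.75 tcp [ 13.    0.6 115.9] cell [  8.4   0.6 128.6] tilt 19.88 yawerr -0.03 roll -0.02 
LR [-19.1   0.6 101.7] contactX -19.1 nubtip [ 43.7   0.6 141.4] F bay [ 0.22  0.49 -0.25] tq [-0.13  0.4  -0.03] w 0.352
```

View pics/w4.png

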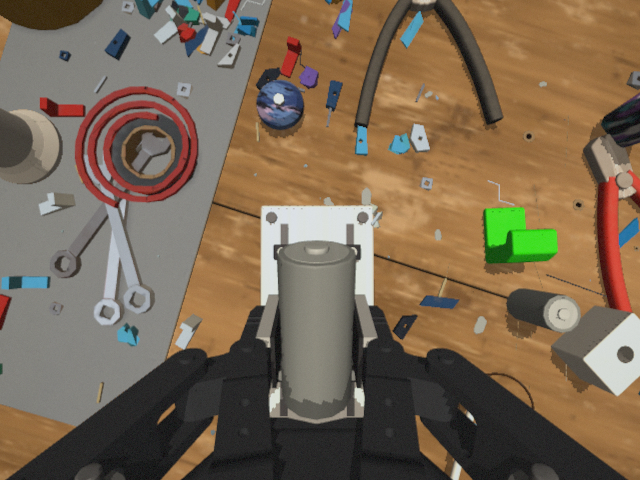

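The wrist view shows the cell (278–355) centred over the plate (261–374), with the nub end up. I'll refine the lateral offset numerically.

Run:
```python
from h import *
Mt=np.array(camera_params('wrist')['mount'])
for tag,rows in(('w4',range(212,236,3)),('w3',range(20,180,20)),('w2',range(10,150,20))):
  s=np.load(f'pics/{tag}.npz'); g=s['p'].min(2).astype(float); out=[]
  M=s['M']
  for v in rows:
    r=g[v,200:430]; e=np.diff(cv2.GaussianBlur(r[None],(5,1),1)[0])
    x=np.arange(229)+200.5
    lo,hi=(250,275),(355,385)
    if tag!='w4': lo,hi=(225,290),(340,375)
    i=[np.argmax(np.where((x>lo[0])&(x<lo[1]),e,-9)),np.argmin(np.where((x>hi[0])&(x<hi[1]),e,9))]
    i=[(np.sum(np.abs(e[k-2:k+3])*x[k-2:k+3])/np.sum(np.abs(e[k-2:k+3]))) for k in i]
    w=world(tag,[(i[0],v),(i[1],v)],z=.008)[:,:2]
    y=(w-C0)@AY*1e3; out.append([*i,*y,y.mean(),y[0]-y[1]])
  out=np.array(out); out=out[abs(out[:,5]-90)<2.5]; print(tag,len(out),out.mean(0).round(2),out[:,4].round(2))
```

```text
w4 5 [260.53 372.62  45.41 -43.29   1.06  88.7 ] [0.82 1.14 1.18 1.11 1.06]
w3 8 [277.31 366.4   45.45 -43.21   1.12  88.67] [1.26 1.19 1.14 0.86 1.1  1.14 1.07 1.2 ]
w2 6 [237.86 353.56  45.13 -43.34   0.89  88.47] [0.94 0.97 0.8  0.87 0.96 0.83]
```

```bash
python3 -m creep '[[-1,0,0,-35,0,0,0],[-1,0,0,-30,0,0,0],[-1,0,0,0,0,0,0],[-1,0,0,0,0,0,0]]'; python3 -c "
from h import *
st()"; python3 -m creep '[[-1,0,0,-8,0,0,0],[-1,0,0,0,0,0,0],[-1,0,0,0,0,0,0]]'; python3 -c "
from h import *
st()"
```

```text
t: 6.3
eef_pos: [0.6327, -0.052, 0.0538]
tool_rot: [-0.027, 0.972, 0.154, 0.173]
contact_force: [-0.0, 0.5, -1.8]
gripper_width: 0.349
grasp_force: 59.9
t 6.3 tcp [15.4  0.5 53.8] cell [10.7  0.5 66.5] tilt 20.19 yawerr 0.06 roll 0.1 
LR [-16.6   0.5  39.4] contactX -17.0 nubtip [45.9  0.6 79.5] F bay [ 0.12  0.47 -1.82] tq [-0.09  0.4  -0.04] w 0.349
t: 6.68
eef_pos: [0.6317, -0.0517, 0.0441]
tool_rot: [-0.027, 0.973, 0.154, 0.172]
contact_force: [0.2, -0.5, -2.0]
gripper_width: 0.352
grasp_force: 59.9
t 6.675 tcp [14.5  1.1 44.1] cell [ 9.9  1.1 56.8] tilt 20.08 yawerr 0.05 roll 0.03 
LR [-17.5   1.   29.8] contactX -21.4 nubtip [45.1  1.1 69.7] F bay [ 0.03 -0.55 -2.  ] tq [-0.13  0.48 -0.03] w 0.352
```

```bash
python3 -m creep '[[-1,0,-0.4,-5,0,0,0],[-1,0,0,-4.5,0,0,0],[-1,0,0,0,0,0,0],[-1,0,0,0,0,0,0]]'; python3 -c "
from h import *
st()"; python3 -m creep '[[-1,-2,-0.6,0,0,0,0],[-1,-2,-0.6,0,0,0,0],[-1,0,0,0,0,0,0]]'; python3 -c "
from h import *
st()"
```

```text
t: 7.18
eef_pos: [0.6315, -0.0521, 0.0342]
tool_rot: [-0.027, 0.973, 0.154, 0.172]
contact_force: [0.5, -0.1, -1.2]
gripper_width: 0.359
grasp_force: 59.9
t 7.175 tcp [14.3  0.8 34.2] cell [ 9.6  0.8 46.9] tilt 20.05 yawerr 0.03 roll 0.02 
LR [-17.8   0.7  19.9] contactX -25.3 nubtip [44.9  0.8 59.8] F bay [ 0.48 -0.29 -1.25] tq [-0.19  0.44  0.08] w 0.359
t: 7.55
eef_pos: [0.6273, -0.0535, 0.0343]
tool_rot: [-0.027, 0.973, 0.154, 0.172]
contact_force: [-0.3, 0.1, -1.6]
gripper_width: 0.353
grasp_force: 59.9
t 7.55 tcp [ 9.8  0.7 34.3] cell [ 5.1  0.7 47. ] tilt 20.05 yawerr 0.03 roll 0.02 
LR [-22.3   0.7  20. ] contactX -29.7 nubtip [40.4  0.7 59.9] F bay [-0.28  0.17 -1.62] tq [-0.16  0.47  0.02] w 0.353
```

```bash
C='from h import *
st()'
python3 -m creep '[[-1,-0.95,-0.3,0,0,0,0],[-1,0,0,0,0,0,0]]' >/dev/null; python3 -c "$C"
python3 -m creep '[[-1,-0.95,-0.3,0,0,0,0],[-1,0,0,0,0,0,0]]' >/dev/null; python3 -c "$C"
python3 -m creep '[[-1,-0.95,-0.3,0,0,0,0],[-1,0,0,0,0,0,0]]' >/dev/null; python3 -c "$C"
```

```text
t 7.8 tcp [ 9.   0.8 34.3] cell [ 4.4  0.8 47. ] tilt 20.06 yawerr 0.03 roll 0.02 
LR [-23.    0.8  20. ] contactX -30.5 nubtip [39.6  0.8 59.9] F bay [ 0.11  0.41 -1.45] tq [-0.13  0.46 -0.02] w 0.355
t 8.05 tcp [ 8.   0.9 34.3] cell [ 3.4  0.9 47. ] tilt 20.05 yawerr 0.04 roll 0.02 
LR [-24.    0.8  19.9] contactX -31.5 nubtip [38.6  0.9 59.8] F bay [ 1.13  1.26 -1.38] tq [-0.14  0.46 -0.03] w 0.355
t 8.3 tcp [ 7.5  0.8 34.6] cell [ 2.9  0.8 47.2] tilt 20.11 yawerr 0.05 roll 0.03 
LR [-24.5   0.8  20.2] contactX -31.9 nubtip [38.1  0.9 60.1] F bay [ 1.65  0.53 -2.67] tq [-0.07  0.17  0.04] w 0.354
```

```bash
C='from h import *
st()'
python3 -m creep '[[-1,-0.95,-0.3,0,0,0,0],[-1,0,0,0,0,0,0]]' >/dev/null; python3 -c "$C"
python3 -m creep '[[-1,-0.95,-0.3,0,0,0,0],[-1,0,0,0,0,0,0]]' >/dev/null; python3 -c "$C"
python3 -m creep '[[-1,-0.5,-0.15,0,0,0,0],[-1,0,0,0,0,0,0]]' >/dev/null; python3 -c "$C"
```

```text
t 8.55 tcp [ 6.7  0.8 34.6] cell [ 2.   0.8 47.3] tilt 20.12 yawerr 0.05 roll 0.04 
LR [-25.3   0.8  20.3] contactX -32.7 nubtip [37.2  0.9 60.2] F bay [ 3.34 -0.05 -1.83] tq [ 0.02 -0.02 -0.01] w 0.351
t 8.8 tcp [ 5.7  0.8 34.7] cell [ 1.   0.8 47.4] tilt 20.12 yawerr 0.05 roll 0.04 
LR [-26.3   0.8  20.3] contactX -33.7 nubtip [36.2  0.8 60.3] F bay [ 4.38  0.35 -2.38] tq [ 0.08 -0.26  0.02] w 0.354
t 9.05 tcp [ 5.   0.8 34.6] cell [ 0.4  0.8 47.3] tilt 20.11 yawerr 0.05 roll 0.04 
LR [-27.    0.8  20.2] contactX -34.4 nubtip [35.6  0.9 60.2] F bay [ 4.12 -1.1  -1.9 ] tq [ 0.14 -0.42  0.  ] w 0.352
```

```bash
C='from h import *
st()'
python3 -m creep '[[-1,-0.7,-0.25,0,0,0,0],[-1,0,0,0,0,0,0]]' >/dev/null; python3 -c "$C"
python3 -m creep '[[-1,-0.7,-0.25,0,0,0,0],[-1,0,0,0,0,0,0],[-1,0,0,0,0,0,0]]' >/dev/null; python3 -c "$C"
```

```text
t 9.3 tcp [ 4.3  0.8 34.6] cell [-0.3  0.8 47.3] tilt 20.11 yawerr 0.04 roll 0.04 
LR [-27.7   0.8  20.2] contactX -35.1 nubtip [34.9  0.8 60.2] F bay [ 4.86 -0.51 -2.44] tq [ 0.21 -0.53  0.01] w 0.354
t 9.675 tcp [ 3.8  0.8 34.7] cell [-0.8  0.8 47.4] tilt 20.14 yawerr 0.05 roll 0.04 
LR [-28.2   0.8  20.3] contactX -35.6 nubtip [34.4  0.9 60.3] F bay [ 5.95 -0.29 -3.06] tq [ 0.18 -0.62 -0.03] w 0.356
```

```bash
C='from h import *
st()'
python3 -m creep '[[-1,-0.7,-0.25,0,0,0,0],[-1,0,0,0,0,0,0],[-1,0,0,0,0,0,0]]' >/dev/null; python3 -c "$C"
python3 - <<'E'
import numpy as np
for a,z in((20,20.3),(15,20),(10,19.7),(7,19.4),(5,19.2),(3,19),(1.5,18.7),(0,18.3)):
    t=np.radians(a);c,s=np.cos(t),np.sin(t); x=-36.4+(40.5-z)*np.tan(t)
    C=np.array([x+35*c-16*s,z+35*s+16*c]); T=C+[13.5*s,-13.5*c]
    print(a,'LR',round(x,1),z,'TCP',T.round(2),'nubcorner',(C+[37.5*c+5*s,37.5*s-5*c]).round(1),'bodyrim',(C+[35*c+16*s,35*s-16*c]).round(1))
E
```

```text
t 10.05 tcp [ 3.3  0.8 34.7] cell [-1.4  0.8 47.4] tilt 20.15 yawerr 0.06 roll 0.04 
LR [-28.7   0.8  20.3] contactX -36.1 nubtip [33.8  0.9 60.3] F bay [ 6.24 -0.21 -2.62] tq [ 0.27 -0.77  0.02] w 0.354
20 LR -29.0 20.3 TCP [ 2.99 34.62] nubcorner [35.3 55.4] bodyrim [36.7 44.2]
15 LR -30.9 20 TCP [ 2.25 31.47] nubcorner [36.3 49.4] bodyrim [36.7 38.1]
10 LR -32.7 19.7 TCP [ 1.3  28.24] nubcorner [36.8 43.1] bodyrim [36.2 31.9]
7 LR -33.8 19.4 TCP [ 0.63 26.15] nubcorner [36.8 39.2] bodyrim [35.7 27.9]
5 LR -34.5 19.2 TCP [ 0.11 24.74] nubcorner [36.7 36.5] bodyrim [35.2 25.3]
3 LR -35.3 19 TCP [-0.45 23.33] nubcorner [36.6 33.8] bodyrim [34.6 22.7]
1.5 LR -35.8 18.7 TCP [-0.91 22.12] nubcorner [36.4 31.6] bodyrim [34.1 20.5]
0 LR -36.4 18.3 TCP [-1.4 20.8] nubcorner [36.1 29.3] bodyrim [33.6 18.3]
```

```bash
C='from h import *
st()'
python3 -m creep '[[-1,-0.5,-0.16,-1.6,-0.0135,0.0415,0],[-1,-0.5,-0.16,-1.6,-0.0135,0.0415,0],[-1,0,0,0,0,0,0],[-1,0,0,0,0,0,0]]' >/dev/null; python3 -c "$C"
python3 -m creep '[[-1,-0.4,-0.13,-1.6,-0.0135,0.0415,0],[-1,-0.4,-0.13,-1.6,-0.0135,0.0415,0],[-1,0,0,0,0,0,0],[-1,0,0,0,0,0,0]]' >/dev/null; python3 -c "$C"
```

```text
t 10.55 tcp [ 2.9  1.  31.9] cell [-0.7  1.  44.9] tilt 15.21 yawerr 0.08 roll 0.05 
LR [-30.3   1.   20.3] contactX -35.8 nubtip [35.5  1.1 54.7] F bay [ 7.38  0.9  -0.27] tq [ 0.47 -0.85  0.01] w 0.351
t 11.05 tcp [ 2.1  1.2 28.6] cell [-0.3  1.2 41.9] tilt 10.21 yawerr 0.08 roll 0.03 
LR [-31.9   1.2  19.9] contactX -35.6 nubtip [36.6  1.3 48.5] F bay [ 5.63  0.73 -0.51] tq [ 0.53 -0.95  0.01] w 0.356
```

```bash
C='from h import *
st()'
python3 -m creep '[[-1,-0.7,-0.8,0,0,0,0],[-1,0,0,0,0,0,0],[-1,0,0,0,0,0,0]]' >/dev/null; python3 -c "$C"
python3 -m creep '[[-1,-0.65,-0.25,-2.1,-0.0162,0.0498,0],[-1,0,0,0,0,0,0],[-1,0,0,0,0,0,0]]' >/dev/null; python3 -c "$C"
```

```text
t 11.425 tcp [ 1.4  1.2 28.7] cell [-1.   1.2 42. ] tilt 10.25 yawerr 0.09 roll 0.01 
LR [-32.6   1.1  20. ] contactX -36.3 nubtip [35.9  1.2 48.6] F bay [ 6.96  3.13 -0.88] tq [ 0.82 -1.   -0.  ] w 0.356
t 11.8 tcp [ 0.9  0.6 26.6] cell [-0.8  0.6 40. ] tilt 7.26 yawerr 0.08 roll 0.04 
LR [-33.5   0.5  19.7] contactX -36.2 nubtip [36.4  0.6 44.7] F bay [ 7.76  0.98 -0.82] tq [ 0.61 -1.18 -0.1 ] w 0.354
```

```bash
C='from h import *
st()'
python3 -m creep '[[-1,-0.75,-0.25,-1.8,-0.0119,0.0365,0],[-1,0,0,0,0,0,0],[-1,0,0,0,0,0,0]]' >/dev/null; python3 -c "$C"
python3 -m creep '[[-1,-0.55,-0.2,-1.4,-0.0108,0.0332,0],[-1,0,0,0,0,0,0],[-1,0,0,0,0,0,0]]' >/dev/null; python3 -c "$C"
```

```text
t 12.175 tcp [ 0.4  0.5 25. ] cell [-0.8  0.5 38.4] tilt 5.1 yawerr 0.07 roll 0.05 
LR [-34.3   0.4  19.4] contactX -36.2 nubtip [36.5  0.5 41.8] F bay [6.03 0.87 0.13] tq [ 0.56 -1.2   0.04] w 0.352
t 12.55 tcp [-0.1  0.4 23.6] cell [-0.9  0.4 37.1] tilt 3.11 yawerr 0.07 roll 0.05 
LR [-34.9   0.4  19.2] contactX -36.1 nubtip [36.6  0.5 39.2] F bay [7.13 1.59 0.92] tq [ 0.59 -1.28  0.01] w 0.352
```

```bash
C='from h import *
st()'
python3 -m creep '[[-1,-0.6,-0.2,-1.2,-0.0081,0.0249,0],[-1,0,0,0,0,0,0],[-1,0,0,0,0,0,0]]' >/dev/null; python3 -c "$C"
python3 -m creep '[[-1,-0.5,-0.15,-1.2,-0.0087,0.0266,0],[-1,0,0,0,0,0,0],[-1,0,0,0,0,0,0]]' >/dev/null; python3 -c "$C"
```

```text
t 12.925 tcp [-0.6  0.4 22.6] cell [-1.   0.4 36.1] tilt 1.63 yawerr 0.06 roll 0.05 
LR [-35.5   0.3  19.1] contactX -36.1 nubtip [36.5  0.4 37.2] F bay [6.7  1.12 1.66] tq [ 0.54 -1.26 -0.01] w 0.351
t 13.3 tcp [-0.9  0.3 21.5] cell [-0.9  0.4 35. ] tilt 0.05 yawerr 0.07 roll 0.06 
LR [-35.9   0.3  19. ] contactX -35.9 nubtip [36.6  0.4 35.1] F bay [7.3  0.22 2.64] tq [ 0.57 -1.25 -0.03] w 0.352
```

```bash
C='from h import *
st()'
python3 -m creep '[[-1,0.4,0.1,-0.5,0,0,0],[-1,0,0,0,0,0,0]]' >/dev/null; python3 -c "$C"
python3 -m creep '[[-1,0.4,0.1,-0.5,0,0,0],[-1,0,0,0,0,0,0]]' >/dev/null; python3 -c "$C"
python3 -m creep '[[-1,0,0,-0.5,0,0,0],[-1,0,0,0,0,0,0]]' >/dev/null; python3 -c "$C"
```

```text
t 13.55 tcp [-0.7  0.3 20.9] cell [-0.7  0.3 34.4] tilt 0.03 yawerr 0.06 roll 0.06 
LR [-35.7   0.2  18.4] contactX -35.7 nubtip [36.8  0.3 34.5] F bay [6.78 0.49 2.48] tq [ 0.59 -1.24  0.02] w 0.357
t 13.8 tcp [-0.4  0.2 20.5] cell [-0.4  0.2 34. ] tilt 0.02 yawerr 0.06 roll 0.06 
LR [-35.4   0.2  18. ] contactX -35.4 nubtip [37.1  0.2 34. ] F bay [6.34 0.45 2.5 ] tq [ 0.52 -1.24  0.02] w 0.356
t 14.05 tcp [-0.5  0.2 20.2] cell [-0.5  0.2 33.7] tilt 0.02 yawerr 0.06 roll 0.06 
LR [-35.5   0.1  17.7] contactX -35.5 nubtip [37.   0.2 33.7] F bay [5.23 0.98 5.62] tq [ 0.49 -1.09  0.05] w 0.353
```

```bash
C='from h import *
st()'
python3 -m creep '[[-1,0.5,0.15,-0.3,0,0,0],[-1,0,0,0,0,0,0]]' >/dev/null; python3 -c "$C"
python3 -m creep '[[-1,0.4,0.15,-0.4,0,0,0],[-1,0,0,0,0,0,0],[-1,0,0,0,0,0,0]]' >/dev/null; python3 -c "$C"
```

```text
t 14.3 tcp [-0.4  0.2 20.1] cell [-0.4  0.2 33.6] tilt -0.03 yawerr 0.05 roll 0.05 
LR [-35.4   0.1  17.7] contactX -35.4 nubtip [37.1  0.2 33.6] F bay [4.34 1.66 8.85] tq [ 0.44 -0.58  0.03] w 0.355
t 14.675 tcp [-0.4  0.1 20. ] cell [-0.4  0.1 33.5] tilt -0.08 yawerr 0.04 roll 0.05 
LR [-35.4   0.1  17.6] contactX -35.4 nubtip [37.1  0.2 33.5] F bay [ 1.91  2.37 13.58] tq [ 0.44 -0.16  0.03] w 0.354
```

The force along the bay has dropped because the nub now bears on the stop. The cell is level and bottomed with about 14 N down, so I'll release gently, look, then back off.

```bash
C='from h import *
st()'
python3 -m creep '[[-0.2,0,0,0,0,0,0],[-0.1,0,0,0,0,0,0],[0,0,0,0,0,0,0],[0.1,0,0,0,0,0,0],[0.1,0,0,0,0,0,0]]' ; python3 -c "$C"
python3 -m creep '[[0.15,0,0,10,0,0,0],[0.15,0,0,30,0,0,0],[0.15,0,0,40,0,0,0],[0.15,-30,-10,40,0,0,0],[0.15,-30,-10,20,0,0,0]]'; python3 -m creep '[[0.15,0,0,0,0,0,0],[0.15,0,0,0,0,0,0]]'
python3 - <<'E'
from h import *
st(); snap('wrist','w5')
E
```

```text
t: 15.3
eef_pos: [0.6161, -0.0577, 0.0179]
tool_rot: [0.001, 0.988, 0.157, -0.002]
contact_force: [-0.3, -0.1, 0.5]
gripper_width: 0.553
grasp_force: 0.0
t 15.3 tcp [-2.1  0.2 17.9] cell [-2.1  0.2 31.4] tilt -0.27 yawerr 0.04 roll 0.02 
LR [-37.1   0.2  15.5] contactX -37.0 nubtip [35.4  0.2 31.2] F bay [-0.3   0.    0.53] tq [-0.01 -0.03 -0.03] w 0.553
t: 15.92
eef_pos: [0.557, -0.0779, 0.161]
tool_rot: [0.001, 0.988, 0.157, -0.0]
contact_force: [0.5, 0.4, 0.1]
gripper_width: 0.576
grasp_force: 0.0
t: 16.18
eef_pos: [0.5569, -0.0773, 0.1583]
tool_rot: [0.0, 0.988, 0.157, -0.002]
contact_force: [-0.3, -0.2, 0.2]
gripper_width: 0.576
grasp_force: 0.0
t 16.175 tcp [-64.6  -0.2 158.3] cell [-64.5  -0.2 171.8] tilt -0.19 yawerr 0.05 roll 0.03 
LR [-99.6  -0.2 155.9] contactX -99.6 nubtip [-2.700e+01 -1.000e-01  1.717e+02] F bay [-0.37 -0.14  0.17] tq [ 0.02 -0.01 -0.04] w 0.576
```

View pics/w5.png

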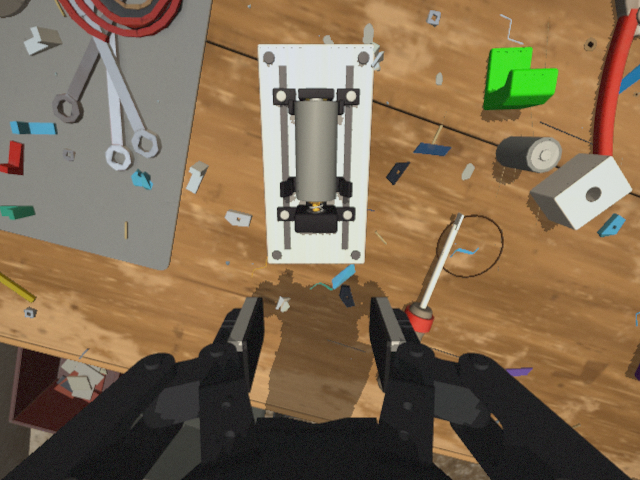

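The cell lies in the bay from (317,98) to (316,205), between the stop and the plunger, and the bystanders are untouched. I'll check level and height from depth.

Run:
```python
from h import *
B=C0+.0119*AX
vv,uu=np.mgrid[90:215,290:345]; P=world('w5',np.c_[uu.ravel(),vv.ravel()])
x=(P[:,:2]-B)@AX*1e3; y=(P[:,:2]-B)@AY*1e3; z=P[:,2]*1e3
m=(abs(y-.8)<10)&(z>35)&(z<55)&(abs(x)<33)
from scipy.optimize import least_squares
f=lambda p:np.hypot(y[m]-p[0]-p[1]*x[m],z[m]-p[2]-p[3]*x[m])-16
L=least_squares(f,[0,0,34,0],loss='soft_l1',f_scale=.5).x; print('y0,slope',L[:2],'axis z0,slope',L[2:],'tilt deg',np.degrees(L[3]),'ends z',L[2]-35*L[3],L[2]+35*L[3],m.sum())
k=(abs(y-.8)<10)&(z>40)&(abs(x)<45); print('x extent z>40',np.percentile(x[k],[0,1,99,100]))
p=(z>31)&(z<37)&(x>35); print('stop top x',np.percentile(x[p],[3,50,97]) if p.any() else 0, 'stop/plate ref z', np.median(z[p]) if p.any() else 0)
```

```text
y0,slope [ 7.53192869e-01 -2.57037499e-04] axis z0,slope [ 3.32488647e+01 -3.63622739e-03] tilt deg -0.2083404827368251 ends z 33.37613265130548 33.121596734078835 2643
x extent z>40 [-44.99995314 -44.58303633  34.9911604   35.87251978]
stop top x [37.80935546 40.58245631 43.2234464 ] stop/plate ref z 34.46463012128292
```

The cell is level to within 0.2° and its axis is at home height within camera error. Handing in.

```bash
python3 -c "
from station import *
print(hand_in())"
```

```text
the job is handed in; nothing more can be done
None
```

The big cell is in the test bay, flat end on the spring and nub behind the stop, level to about 0.2°; wrist force read at most about 8 N along the bay before it was level and 14 N down while seating. The gripper let go and backed clear, the bystanders looked undisturbed, and I handed the job in at about 16 s (no verdict shown).

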